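# Open a press-fit mixer housing evenly with a wedge

### The arm

A 6-joint arm with a two-finger parallel gripper is mounted at the origin on the work surface. World frame = base frame: x ahead of the robot, y to its left, z up, the work surface at z = 0. Lengths are in mm, angles in rad, forces in N, time in s.
With the tool pointing down it reaches from about 275 to 1000 mm from the base axis. Payload 8.4 kg.
Tool frame: the origin (TCP) lies at the very end of the fingers, on their centre line; the grasp point (between the pads) lies 19 mm behind it; z points along the fingers, x is the direction in which the jaws open and shut, and the axes are right-handed (so a half turn about z gives the same grasp; the last joint's range is limited). The gripper opens to 85 mm and grips with 20 to 120 N. Pads are 22 mm wide; open, the fingers measure 114 mm over their backs; the gripper's body (76 mm by 85 mm) begins 54 mm behind the grasp point. The pads swing forward as they close: fully open they stand 13 mm farther back than shut.
Start: joints at [-1.183, 0.353, 1.633, -0, 1.155, -0.002], TCP at [237.501, -578.119, 231.281] pointing down, gripper open.
Joint ranges: [-2.63, 2.63], [-0.92, 2.1], [0.06, 2.66], [-1.3, 4.44], [0, 2.69], [-3.02, 3.02]. Speed limits (rad/s): [2.22, 2.22, 2.79, 3.14, 3.14, 3.14].

### API

Orientations are given as [roll, pitch, yaw] about the fixed x, y, z axes, in that order (R = Rz(yaw) Ry(pitch) Rx(roll)).
In Python, from rig import sense, grab_frame, calibration, sign_off gives the robot as it stands.
- The arm moves only by the tool servo_tool, never from a script. Its argument "series" is one flat list of numbers, 4 for each row, row after row: the shift along the world's x, y, z in m, then the turn about the world's z in degrees. In form: [x, y, z, yaw, x, y, z, yaw, ...]. A call has 1 to 8 rows; each row shifts and turns the commanded pose from where the row before left it; what a row does not reach is not made up. A row lasts 1/12 s, in which the tool goes at most 41.7 mm and 7.16 degrees, less where a joint would pass 70% of its speed; a pose out of reach is approached as far as the arm can. A call is refused whole if a number of a shift passes 0.0417 or a number of a turn 7.16, either way. A call with a gripper value outside its range is refused whole. "gripper" is the finger opening in m, from 0 to 0.0854, set as the call begins (left out, the last holds). The fingers move at their own pace and stop on an object; "newtons" is the grip in N (left out, the last holds). Time passes only in rows, so rows that do not move let the fingers close. It gives the time, the measured TCP pose, the force and the opening at its end, in the units of the state.
- sense(): the state, without advancing time (a new reading comes with each control period).
- grab_frame(name): name is "scene" or "top"; returns the picture (384x512x3 uint8, blue, green, red); there is no depth.
- calibration(name): a dict with "fx", "fy", "cx", "cy" (pixels), "rvec" (rotation vector, rad) and "tvec" (3), from world to camera coordinates, as OpenCV has them. Camera axes: x right, y down, z forward; pixel columns grow to the right and rows downward; lengths in mm; the calibration is good to about 2 mm. A picture is of the moment at which its call begins. calibration takes no time and is no camera call.
- sign_off(): hands the job in, once; it reports no verdict.
The state is a dict: "clock": time; "qpos": joint angles; "qvel": joint speeds; "joint_efforts": joint torques, N m; "eef_pos": TCP position; "tcp_rot": TCP orientation; "contact_force": force on the tool from outside, world axes, zero at the start; "wrist_torque": the same for the moment, N m; "opening": opening from 0.0 (shut) to 1.0 (fully open).
Only numpy, scipy, OpenCV 4.12 (cv2) and the standard library are available. Lean on these libraries where they do the work, as an engineer would, in place of code of your own. Each camera call takes 0.05 s, during which the arm holds its last target. There are 200 camera calls.

### The job

Take the double-ended white plastic wedge and use its blades, on the left and the right side in turn, to pry the upper half of the mixer housing up until the gap is at least 13 mm on both sides, never letting one side get more than 5 mm ahead of the other, or it jams. Use only the wedge on the upper half, no fingers, and leave it raised. Then lay the wedge flat in the steel tray, and leave the other things on the bench where they are.

Things in the scene. Friction and masses are not known exactly. Their poses are not given: they have to be found in the camera images.
- mixer: lower half of a pale grey bench-mixer housing, bolted down. Origin on the bench under its centre; z up, left = its +y side, control panel on its -x face. Aluminium cradle plate 150 x 190 x 8 mm (x, y, z); shell 130 mm (x) wide, up to a flat flange 130 x 174 mm with its top 50 mm above the bench. The upper half is 150 mm wide (y), so the flange juts out 12 mm beyond it left and right
- upper: upper half, 130 x 150 x 22 mm, under a black rubber disc 96 mm across (disc's top 40 mm above this origin, the centre of the underside). Lifting one side's lip pivots it about the lower edge of the opposite side, 150 mm away, so each side rises by itself and the other's gap stays. Each side resists with about 6 N at its lip, stays where left, and stops 10 mm up
- ledge_left (a point): point on the flange's top below lip_left; axes as the mixer's. The seam on the left and the right side is an open slot along the whole 130 mm (x) of the housing, 48 mm deep (y) up to a black core 54 mm wide, and 6 mm high when pressed home
- ledge_right (a point): point on the flange's top below lip_right; axes as the mixer's
- lip_left (a point): middle of the lower left (+y) edge of the upper half; its height over ledge_left is the left gap: 6 mm pressed home, 6 to 7.2 mm at the start. A blade opens it to the blade's thickness at the lip, less about 0.3 mm of give; pushing it in takes 10 to 20 N, under which an arm may lag some mm
- lip_right (a point): middle of the lower right (-y) edge of the upper half; its height over ledge_right is the right gap: 6 mm pressed home, 6 to 7.2 mm at the start
- wedge: loose white plastic double-ended wedge, flat on the bench, 100 to 200 g. Origin under its centre, y along it. Handle block 24 x 44 x 40 mm (x, y, z). At both ends a blade 20 mm wide reaches to 74 mm from the centre: underside flat, level with the handle's; top slopes from 17.6 mm thick (22 mm from centre) to 2 mm at the tip, 0.3 mm per mm: a tip 13 mm past the lip fills 6 mm
- tray: fixed shallow steel tray, 120 x 200 x 22 mm (x, y, z), walls and floor about 4 mm; origin under its centre
- tray_in (a point): centre of the tray's inner floor; axes as the tray's
- reagent: bystander: white bottle, 60 mm across, 130 mm tall
- beaker: bystander: glass beaker, 70 mm across, 85 mm tall
- vial: bystander: small amber vial, 24 mm across, 45 mm tall
- pipette: bystander: hand pipette lying across the bench, about 260 mm long, 24 mm wide and 22 mm high; origin under its body
- dish: bystander: small steel dish, 68 mm across, 16 mm high
There are look-alikes about, which are no part of the job. Leave any red or turquoise look-alike of the wedge alone.

How it is judged (in metres and radians):
On the way, in this order (a step that is already met when the one before it is completed fails the run):
1. one side of the upper half is pried up: its gap exceeds 8.5 mm ((z of lip_left in the frame of ledge_left above 0.0085 m or z of lip_right in the frame of ledge_right above 0.0085 m)), for 0.1 s.
2. both sides are pried up: both gaps exceed 12.5 mm (z of lip_left in the frame of ledge_left above 0.0125 m and z of lip_right in the frame of ledge_right above 0.0125 m), for 0.2 s.
At the end, for the whole second after the job is handed in: Both gaps of the housing are more than 12.5 mm, and the wedge lies flat (within 0.12 rad) and still on the tray's floor, inside its walls (all of step 2 and x of wedge in the frame of tray_in between -0.05 and 0.05 m and y of wedge in the frame of tray_in between -0.08 and 0.08 m and z of wedge in the frame of tray_in below 0.005 m and angle between wedge's own z axis and vertical below 0.12 rad and linear speed of wedge below 0.02 m/s); the robot touches nothing.
It fails at once if one side gets over 5.3 mm ahead of the other (upper half tilted over 0.0353 rad): it jams (angle between upper's own z axis and vertical above 0.0353 rad).
It fails at once if the robot itself presses on the upper half (over 2 N) (contact force between any of the fingers, the arm and upper above 2 N).
It fails at once if a bystander is moved by more than 30 mm (distance of any of reagent, beaker, vial, pipette, dish from where it was at the start of the episode above 0.03 m).
It also fails if it takes over 72 s, if anything falls off the work surface, if the arm or the gripper's body presses on something with over 40 N, if the wrist force passes 120 N, or if a joint passes its speed limit or range.

## Working session

There is one attempt and no reset: what is moved stays moved. The work goes in short steps, Python scripts to look and compute and a tool call to move; the robot and the scene stay as the last step left them, time stands still between calls to the robot, and variables do not carry over. Pictures are saved under pics/ and viewed, about 8 in all and at most 12, crops included, and the job is handed in when it is done.

Besides the shell and the picture viewer there is one more tool, called after "Call:" as name(argument=value, ...), one argument or row to a line, values as JSON. servo_tool: Moves the arm, as the interface text tells. Its arguments: {"type":"object","properties":{"series":{"type":"array"},"gripper":{"type":"number"},"newtons":{"type":"number"}},"required":["series"]}

```bash
mkdir -p pics; python3 - <<'E'
from rig import *
import cv2
for n in("scene","top"):
    cv2.imwrite(f"pics/{n}0.png",cv2.resize(grab_frame(n),(800,600),interpolation=cv2.INTER_CUBIC)); print(calibration(n))
print(sense())
E
```

```text
{'fx': 484.19204371156604, 'fy': 484.19204371156604, 'cx': 264.1026745186076, 'cy': 194.45194223059042, 'rvec': array([ 1.04369312,  2.17246993, -1.19402516]), 'tvec': array([ 380.09544986, -142.91468569, 1615.82845821])}
{'fx': 424.0263217937728, 'fy': 424.0263217937728, 'cx': 263.1511658200749, 'cy': 191.56635184620532, 'rvec': array([ 2.13158913, -2.17709888,  0.17152751]), 'tvec': array([ -60.17727244,  569.47760012, 1324.9727987 ])}
{'clock': 0.1, 'qpos': array([-1.18336766e+00,  3.53580317e-01,  1.63407191e+00, -8.65286058e-06,
        1.15519972e+00, -2.39701444e-03]), 'qvel': array([-0.00097272,  0.00021465, -0.00323659, -0.00136918, -0.00037171,
       -0.0007757 ]), 'joint_efforts': array([ 3.65742817e-04, -6.06358051e+01, -3.42818606e+01,  4.19174046e-05,
        3.81557198e-03, -2.12440753e-06]), 'eef_pos': array([ 237.35197762, -577.70742457,  230.63066685]), 'tcp_rot': array([ 3.14158776e+00,  1.25930160e-03, -1.18096715e+00]), 'contact_force': array([0.14396724, 0.03341792, 0.23958759]), 'wrist_torque': array([ 0.0208842 , -0.00229094, -0.03721934]), 'opening': 1.0034298671780175}
```

View pics/scene0.png

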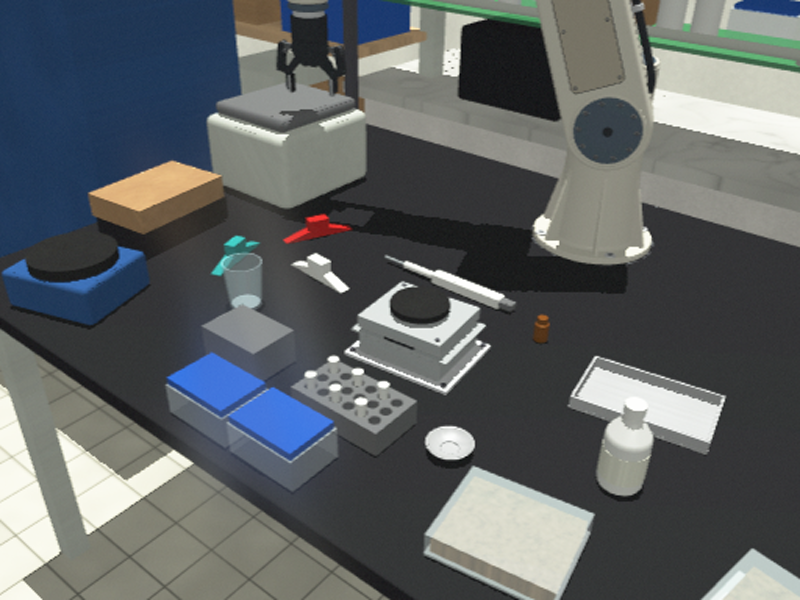

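View pics/top0.png

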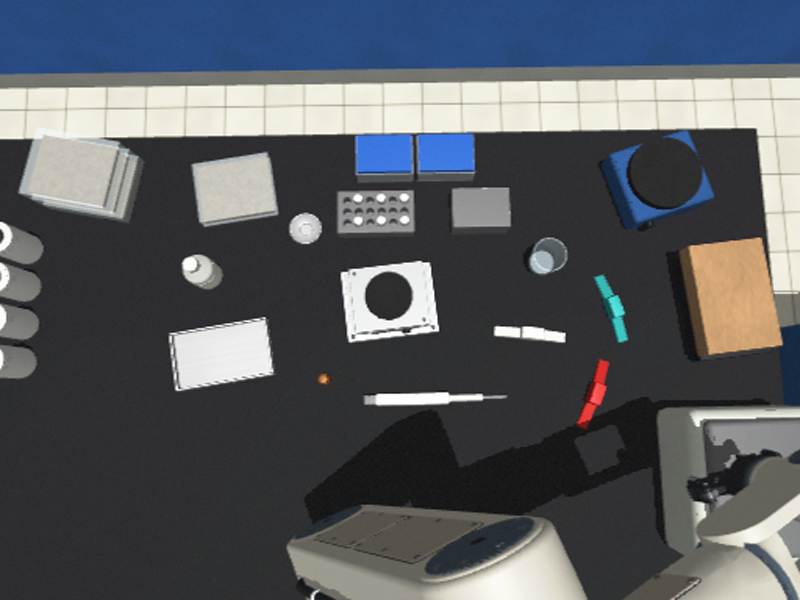

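```bash
cat > h.py <<'E'
from rig import *
import cv2, numpy as np
def cam(n):
    c=calibration(n);R=cv2.Rodrigues(np.array(c['rvec']))[0];t=np.array(c['tvec']).ravel()
    K=np.array([[c['fx'],0,c['cx']],[0,c['fy'],c['cy']],[0,0,1]]);return K,R,t
def ray(n,uv,z):
    K,R,t=cam(n);C=-R.T@t;uv=np.atleast_2d(uv).astype(float)
    d=(R.T@np.linalg.inv(K)@np.c_[uv,np.ones(len(uv))].T).T
    return C+d*((z-C[2])/d[:,2])[:,None]
def proj(n,P):
    K,R,t=cam(n);p=(K@(R@np.atleast_2d(P).T.astype(float)+t[:,None])).T;return p[:,:2]/p[:,2:]
def crop(im,name,x0,x1,y0,y1,s): cv2.imwrite(f"pics/{name}.png",cv2.resize(im[y0:y1,x0:x1],None,fx=s,fy=s,interpolation=cv2.INTER_CUBIC))
E
python3 - <<'E'
from h import *
for n in("top","scene"): K,R,t=cam(n);print(n,-R.T@t)
im=grab_frame("top");crop(im,"t1",210,370,150,270,5)
sc=grab_frame("scene");crop(sc,"s1",180,340,145,265,5)
hsv=cv2.cvtColor(im,cv2.COLOR_BGR2HSV)
m=((hsv[...,2]>120)&(hsv[...,1]<60)).astype(np.uint8)
for c in cv2.findContours(m,0,2)[0]:
    a=cv2.contourArea(c);r=cv2.minAreaRect(c)
    if a>60 and 90<r[0][0]<370 and 100<r[0][1]<270:
        print(a,np.round(r[0],1),np.round(r[1],1));b=cv2.boxPoints(r);print(np.round(b,1).tolist())
        for z in (1,8,22,72):print(z,np.round(ray("top",b,z)[:,:2]).tolist())
E
```

```text
top [ 373.51274593  -48.51767534 1393.41782042]
scene [1389.21129264  575.36093088  717.53086928]
427.0 [278.  254.5] [ 7.4 90.1]
[[232.89999389648438, 251.89999389648438], [322.8999938964844, 249.60000610351562], [323.1000061035156, 257.0], [233.10000610351562, 259.3999938964844]]
1 [[378.0, 30.0], [379.0, -263.0], [355.0, -263.0], [354.0, 30.0]]
8 [[378.0, 29.0], [379.0, -262.0], [355.0, -262.0], [354.0, 29.0]]
22 [[378.0, 29.0], [379.0, -260.0], [355.0, -260.0], [354.0, 28.0]]
72 [[378.0, 26.0], [379.0, -253.0], [356.0, -252.0], [355.0, 26.0]]
268.5 [338.6 212.7] [45.6  8.1]
[[315.5, 214.8000030517578], [316.20001220703125, 206.8000030517578], [361.6000061035156, 210.60000610351562], [361.0, 218.60000610351562]]
1 [[493.0, -244.0], [520.0, -247.0], [504.0, -397.0], [477.0, -393.0]]
8 [[492.0, -243.0], [519.0, -246.0], [503.0, -395.0], [477.0, -392.0]]
22 [[491.0, -241.0], [517.0, -244.0], [502.0, -392.0], [476.0, -388.0]]
72 [[487.0, -234.0], [512.0, -237.0], [497.0, -379.0], [472.0, -376.0]]
2258.0 [140.7 226.3] [37.3 64.1]
[[106.0, 213.1999969482422], [169.3000030517578, 202.600
[... 2968 characters left out ...]
9648438], [127.5999984741211, 144.89999389648438]]
1 [[882.0, 403.0], [907.0, 233.0], [766.0, 210.0], [741.0, 378.0]]
8 [[879.0, 401.0], [905.0, 231.0], [764.0, 209.0], [740.0, 376.0]]
22 [[874.0, 396.0], [899.0, 228.0], [760.0, 206.0], [736.0, 372.0]]
72 [[856.0, 380.0], [880.0, 218.0], [746.0, 197.0], [723.0, 357.0]]
21476.5 [255.5 120. ] [142. 511.]
[[-0.0, 49.0], [511.0, 49.0], [511.0, 191.0], [0.0, 191.0]]
1 [[1090.0, 825.0], [1063.0, -956.0], [559.0, -902.0], [593.0, 793.0]]
8 [[1086.0, 821.0], [1060.0, -952.0], [558.0, -898.0], [592.0, 788.0]]
22 [[1079.0, 812.0], [1053.0, -942.0], [556.0, -890.0], [590.0, 780.0]]
72 [[1053.0, 781.0], [1028.0, -910.0], [550.0, -859.0], [582.0, 750.0]]
```

View pics/t1.png

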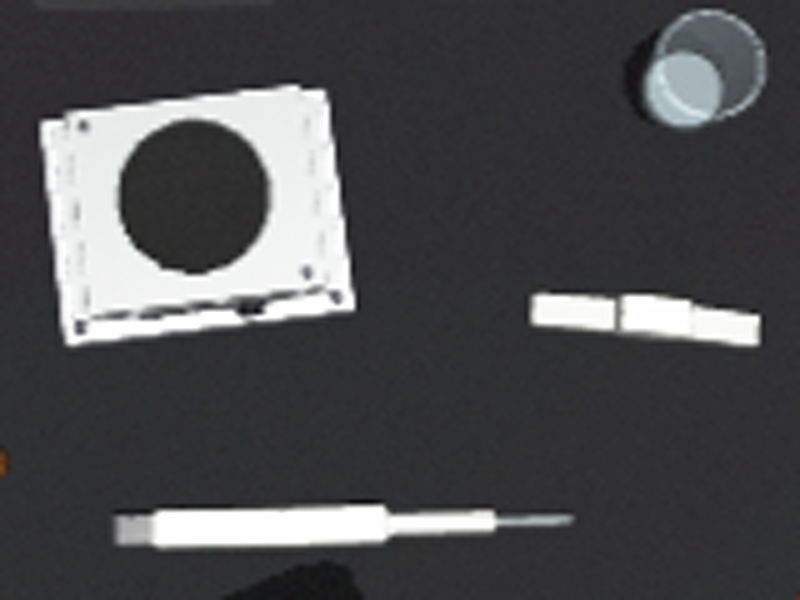

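View pics/s1.png

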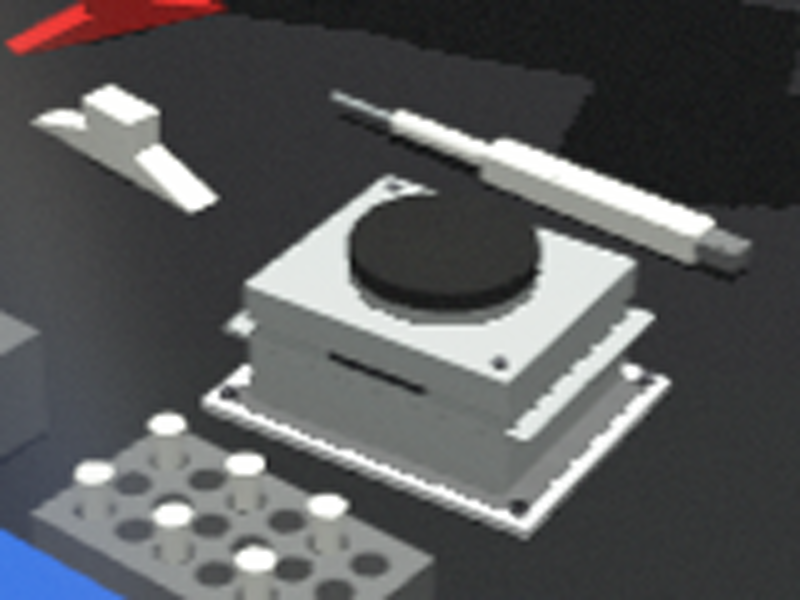

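```bash
python3 - <<'E'
from h import *
f=lambda p:(np.array(p)+.5)/5-.5+[210,150]
e=ray("top",f([[530,309],[760,330]]),1.5)[:,:2]
d=e[0]-e[1];print("wedge",e.mean(0),np.linalg.norm(d),np.degrees(np.arctan2(-d[0],d[1])))
hd=ray("top",f([[622,296],[691,300],[691,333],[622,328]]),40)[:,:2];print("handle",hd.mean(0))
p=ray("top",f([[42,121],[326,88],[353,310],[67,345]]),8)[:,:2]
print("plate",p.round(1).tolist(),p.mean(0))
for a,b in((0,1),(3,2)): d=p[a]-p[b];print(np.linalg.norm(d),np.degrees(np.arctan2(-d[0],d[1])))
for a,b in((0,3),(1,2)): d=p[a]-p[b];print(np.linalg.norm(d),np.degrees(np.arctan2(d[1],d[0])))
im=grab_frame("top");g=im[150:225,210:290].max(2);m=(g<90).astype(np.uint8)
m[:]=m
for c in cv2.findContours(m,1,1)[0]:
    if 500<cv2.contourArea(c)<1000:
        (cx,cy),ax,_=cv2.fitEllipse(c);print("disc",ax,ray("top",[cx+210,cy+150],92)[0])
# right-hand side handle in scene: handle top center crop s1
s=lambda p:(np.array(p)+.5)/5-.5+[180,145]
h=ray("scene",s([[112,84],[159,102],[130,126],[84,105]]),40)[:,:2];print("handle sc",h.mean(0))
h=ray("scene",s([[636,264],[505,384],[246,286]]),72)[:,:2];print("upper sc corners",h.round(1).tolist(),(h[0]+h[2])/2)
h=ray("scene",s([[670,381],[528,536],[205,402]]),8)[:,:2];print("plate sc",h.round(1).tolist(),(h[0]+h[2])/2)
E
```

```text
wedge [ 495.67200138 -320.29165237] 152.50414913066967 -6.424490458760845
handle [ 495.52925452 -320.33579942]
plate [[635.4, 75.6], [654.1, -113.4], [505.4, -127.2], [486.3, 60.4]] [570.27463216 -26.1574337 ]
189.9317142107848 5.640141023168111
188.56060344894263 5.800352523224585
149.87684456792232 5.847882052022092
149.3509011355476 5.322326818319069
disc (28.571943283081055, 29.598344802856445) [570.08954682 -24.82043252  92.        ]
handle sc [ 498.5878631  -319.03628793]
upper sc corners [[495.2, 37.6], [623.2, 49.3], [637.3, -98.9]] [566.219762   -30.64099111]
plate sc [[490.4, 60.9], [640.9, 79.1], [657.5, -109.7]] [573.90835766 -24.38000739]
```

Call:
servo_tool(
  series=[0.0215, 0.0215, 0, 5.1, 0.0215, 0.0215, 0, 5.1, 0.0215, 0.0215, 0, 5.1, 0.0215, 0.0215, 0, 5.1, 0.0215, 0.0215, 0, 5.1, 0.0215, 0.0215, 0, 5.1, 0.0215, 0.0215, 0, 5.1, 0.0215, 0.0215, 0, 5.1],
  gripper=0.06,
)

```text
clock: 0.92
eef_pos: [410.3, -404.9, 231.3]
tcp_rot: [-3.142, 0.0, -0.465]
contact_force: [-0.1, -0.7, 0.1]
opening: 0.708
```

Call:
servo_tool(
  series=[0.0215, 0.0215, -0.03, 5.1, 0.0215, 0.0215, -0.03, 5.1, 0.0215, 0.0215, -0.03, 5.1, 0.0215, 0.0215, -0.03, 5.1, 0, 0, 0, 0, 0, 0, 0, 0, 0, 0, 0, 0],
)

```text
clock: 1.5
eef_pos: [493.5, -322.5, 114.5]
tcp_rot: [3.141, 0.0, -0.113]
contact_force: [0.8, 0.1, -0.5]
opening: 0.702
```

Call:
servo_tool(
  series=[0.0025, 0.0025, -0.03, 0, 0, 0, -0.03, 0, 0, 0, -0.03, 0, 0, 0, -0.018, 0, 0, 0, 0, 0, 0, 0, 0, 0, 0, 0, 0, 0],
)

```text
clock: 2.08
eef_pos: [496.7, -321.2, 8.2]
tcp_rot: [3.14, -0.002, -0.114]
contact_force: [0.8, 0.0, 0.4]
opening: 0.701
```

Call:
servo_tool(
  series=[0, 0, 0, 0, 0, 0, 0, 0, 0, 0, 0, 0, 0, 0, 0, 0, 0, 0, 0, 0, 0, 0, 0, 0, 0, 0, 0, 0, 0, 0, 0, 0],
  gripper=0,
  newtons=90,
)

```text
clock: 2.75
eef_pos: [496.9, -320.4, 7.8]
tcp_rot: [3.14, -0.002, -0.113]
contact_force: [-1.3, -0.6, 9.7]
opening: 0.268
```

```bash
python3 - <<'E'
from h import *
crop(grab_frame("scene"),"s2",150,310,130,250,5);print(sense())
E
```

```text
{'clock': 2.8, 'qpos': array([-5.75200328e-01,  5.90314583e-01,  1.85012054e+00, -1.77057259e-04,
        6.98649577e-01, -4.62275706e-01]), 'qvel': array([-2.03203056e-04,  6.91523564e-04,  6.89371978e-04, -2.55029445e-04,
       -2.84984143e-04, -5.47662757e-05]), 'joint_efforts': array([ 4.16104384e-01, -5.91292977e+01, -2.00793689e+01,  1.09303133e-01,
       -3.56756402e-01, -5.49871114e-02]), 'eef_pos': array([ 496.9038518 , -320.4165157 ,    7.82788656]), 'tcp_rot': array([ 3.14037191e+00, -2.19377342e-03, -1.12787852e-01]), 'contact_force': array([-0.992496  , -1.02103936,  8.73389725]), 'wrist_torque': array([-0.01875372,  0.29407537, -0.01959557]), 'opening': 0.2659931213607792}
```

View pics/s2.png

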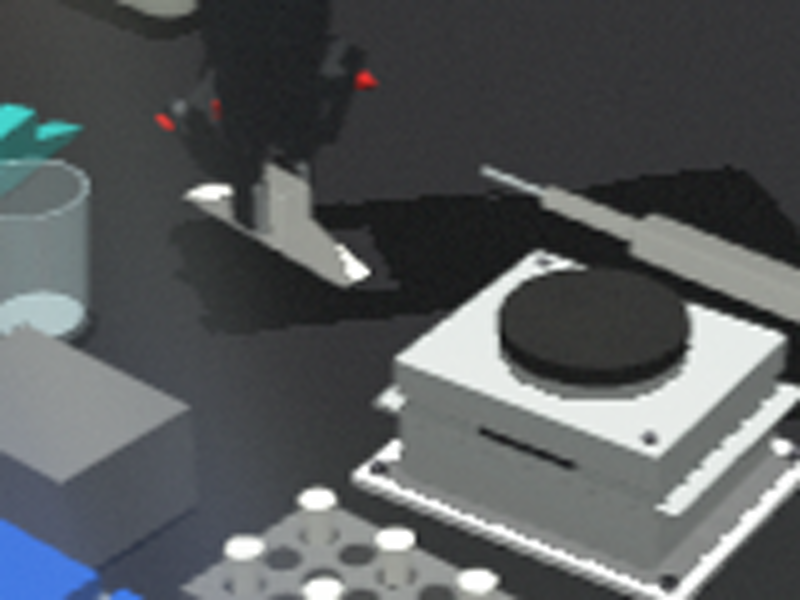

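Call:
servo_tool(
  series=[0, 0, 0.03, 0, 0, 0, 0.03, 0, 0.023, 0.029, 0, 3.04, 0.023, 0.029, 0, 3.04, 0.023, 0.029, 0, 3.04, 0.0224, 0.0293, 0, 3.04, 0, 0, 0, 0, 0, 0, 0, 0],
)

```text
clock: 3.47
eef_pos: [588.3, -201.7, 66.5]
tcp_rot: [3.141, -0.0, 0.102]
contact_force: [-0.5, -0.1, -1.6]
opening: 0.264
```

Call:
servo_tool(
  series=[0, 0, 0, 0, 0, 0, 0, 0, 0, 0, 0, 0],
)

```text
clock: 3.72
eef_pos: [586.5, -204.4, 66.2]
tcp_rot: [-3.142, 0.0, 0.098]
contact_force: [0.6, 0.3, -2.3]
opening: 0.268
```

```bash
python3 - <<'E'
from h import *
s=sense();print(s)
crop(grab_frame("scene"),"s3",190,310,150,240,6.6);t=grab_frame("top");crop(t,"t3",210,330,150,240,6.6)
a=cv2.imread("pics/s3.png");b=cv2.imread("pics/t3.png");cv2.imwrite("pics/c3.png",cv2.resize(np.vstack([a,b]),None,fx=.5,fy=.5) if 0 else np.hstack([cv2.resize(a,(400,300)),cv2.resize(b,(400,300))]))
E
```

```text
{'clock': 3.7167, 'qpos': array([-3.37649919e-01,  5.38539317e-01,  1.76087805e+00, -2.20300470e-04,
        8.42585474e-01, -4.35236592e-01]), 'qvel': array([ 0.00040774, -0.0001598 , -0.00292233,  0.00133033, -0.00208378,
        0.00122867]), 'joint_efforts': array([ 5.70949651e-01, -6.63998652e+01, -2.69670796e+01,  1.99943437e-02,
        5.90977739e-03, -4.79776318e-04]), 'eef_pos': array([ 586.48022071, -204.38018372,   66.2185746 ]), 'tcp_rot': array([-3.14156875e+00,  4.41255365e-04,  9.77333303e-02]), 'contact_force': array([ 0.58369927,  0.34669567, -2.25450445]), 'wrist_torque': array([-0.0304818 , -0.01471924, -0.02125023]), 'opening': 0.2678972949726458}
```

View pics/c3.png

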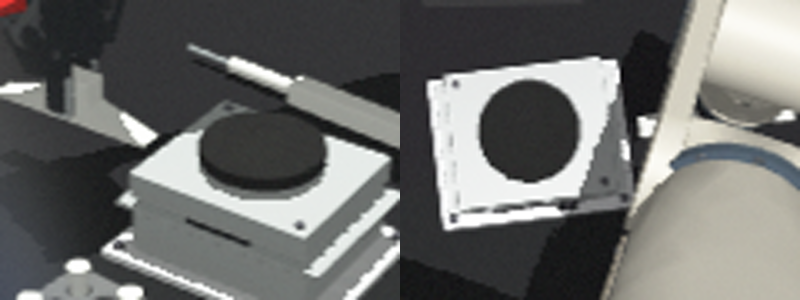

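Call:
servo_tool(
  series=[-0.0012, 0.012, 0, 0, -0.0012, 0.012, 0, 0, 0, 0, -0.003, 0, 0, 0, -0.002, 0, 0, 0, 0, 0, 0, 0, 0, 0],
)

```text
clock: 4.32
eef_pos: [584.8, -179.3, 61.0]
tcp_rot: [-3.142, 0.0, 0.1]
contact_force: [-0.4, -1.2, -2.0]
opening: 0.267
```

Call:
servo_tool(
  series=[0, 0, -0.001, 0, 0, 0, 0, 0, 0, 0, 0, 0],
)

```text
clock: 4.57
eef_pos: [584.9, -179.6, 60.2]
tcp_rot: [3.142, 0.0, 0.099]
contact_force: [-0.8, -0.6, -1.0]
opening: 0.273
```

Call:
servo_tool(
  series=[0, 0, -0.001, 0, 0, 0, 0, 0, 0, 0, 0, 0],
)

```text
clock: 4.82
eef_pos: [584.9, -179.5, 59.2]
tcp_rot: [-3.142, 0.0, 0.099]
contact_force: [0.4, 0.3, -1.3]
opening: 0.269
```

Call:
servo_tool(
  series=[0, 0, -0.001, 0, 0, 0, 0, 0, 0, 0, 0, 0],
)

```text
clock: 5.07
eef_pos: [584.8, -179.4, 58.1]
tcp_rot: [-3.142, 0.0, 0.099]
contact_force: [-0.4, 0.2, -1.7]
opening: 0.267
```

Call:
servo_tool(
  series=[0, 0, -0.0007, 0, 0, 0, 0, 0, 0, 0, 0, 0],
)

```text
clock: 5.32
eef_pos: [585.0, -179.5, 57.7]
tcp_rot: [3.142, -0.0, 0.099]
contact_force: [-0.4, 0.9, -0.5]
opening: 0.27
```

Call:
servo_tool(
  series=[0, 0, -0.0007, 0, 0, 0, 0, 0, 0, 0, 0, 0],
)

```text
clock: 5.57
eef_pos: [585.1, -179.6, 57.3]
tcp_rot: [3.141, -0.0, 0.099]
contact_force: [-1.9, -1.1, 4.4]
opening: 0.265
```

Call:
servo_tool(
  series=[0, 0, -0.0007, 0, 0, 0, 0, 0, 0, 0, 0, 0],
)

```text
clock: 5.82
eef_pos: [585.1, -179.7, 57.1]
tcp_rot: [3.141, -0.0, 0.1]
contact_force: [-2.8, -0.8, 8.6]
opening: 0.267
```

Call:
servo_tool(
  series=[0, 0, 0.001, 0, -0.0008, 0.008, 0, 0, -0.0008, 0.008, 0, 0, 0, 0, 0, 0, 0, 0, 0, 0],
)

```text
clock: 6.23
eef_pos: [583.8, -162.3, 57.5]
tcp_rot: [-3.141, -0.001, 0.1]
contact_force: [1.2, 3.2, 4.6]
opening: 0.267
```

Call:
servo_tool(
  series=[-0.0002, 0.002, 0, 0, 0, 0, 0, 0, 0, 0, 0, 0],
)

```text
clock: 6.48
eef_pos: [583.8, -161.5, 57.6]
tcp_rot: [3.141, -0.001, 0.1]
contact_force: [0.7, -3.0, 6.0]
opening: 0.267
```

Call:
servo_tool(
  series=[-0.0002, 0.002, 0, 0, 0, 0, 0, 0, 0, 0, 0, 0],
)

```text
clock: 6.73
eef_pos: [583.7, -159.8, 57.6]
tcp_rot: [3.14, -0.002, 0.1]
contact_force: [1.7, -3.5, 5.7]
opening: 0.266
```

Call:
servo_tool(
  series=[-0.0002, 0.002, 0, 0, 0, 0, 0, 0, 0, 0, 0, 0],
)

```text
clock: 6.98
eef_pos: [583.5, -157.9, 57.6]
tcp_rot: [3.14, -0.002, 0.1]
contact_force: [1.2, -4.5, 6.0]
opening: 0.268
```

Call:
servo_tool(
  series=[-0.0002, 0.002, 0, 0, 0, 0, 0, 0, 0, 0, 0, 0],
)

```text
clock: 7.23
eef_pos: [583.5, -156.4, 57.8]
tcp_rot: [3.14, -0.002, 0.1]
contact_force: [0.7, -6.3, 5.6]
opening: 0.273
```

Call:
servo_tool(
  series=[-0.0002, 0.002, 0, 0, 0, 0, 0, 0, 0, 0, 0, 0],
)

```text
clock: 7.48
eef_pos: [583.5, -155.3, 57.9]
tcp_rot: [3.138, -0.002, 0.1]
contact_force: [0.9, -12.9, 4.8]
opening: 0.271
```

Call:
servo_tool(
  series=[-0.0002, 0.002, 0, 0, 0, 0, 0, 0, 0, 0, 0, 0],
)

```text
clock: 7.73
eef_pos: [583.5, -153.6, 57.9]
tcp_rot: [3.138, -0.003, 0.1]
contact_force: [1.5, -12.7, 4.7]
opening: 0.268
```

Call:
servo_tool(
  series=[-0.0002, 0.002, 0, 0, -0.0002, 0.002, 0, 0, -0.0002, 0.002, 0, 0, 0, 0, 0, 0, 0, 0, 0, 0, 0, 0, 0, 0],
)

```text
clock: 8.23
eef_pos: [583.0, -147.6, 57.9]
tcp_rot: [3.138, -0.003, 0.1]
contact_force: [2.3, -12.8, 4.3]
opening: 0.266
```

```bash
python3 - <<'E'
from h import *
crop(grab_frame("scene"),"s4",210,310,180,255,8);print(sense()['eef_pos'])
E
```

```text
[ 582.97507711 -147.55638795   57.89365039]
```

View pics/s4.png

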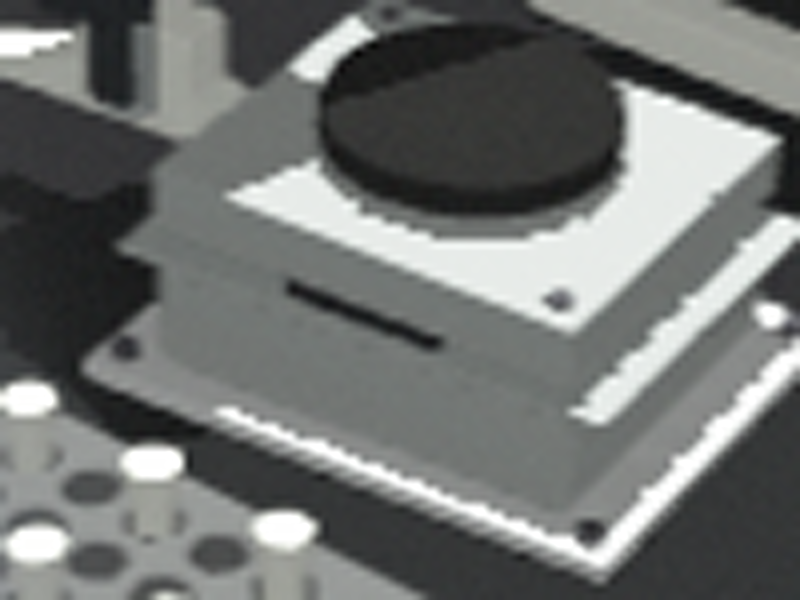

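Call:
servo_tool(
  series=[-0.0001, 0.001, 0, 0, 0, 0, 0, 0, 0, 0, 0, 0],
)

```text
clock: 8.53
eef_pos: [582.9, -146.8, 57.9]
tcp_rot: [3.138, -0.003, 0.1]
contact_force: [2.3, -13.8, 3.4]
opening: 0.27
```

Call:
servo_tool(
  series=[0.002, -0.02, 0, 0, 0.003, -0.03, 0, 0, 0.001, -0.01, 0.02, 0, 0, 0, 0.03, 0, 0, 0, 0.03, 0, 0, 0, 0, 0, 0, 0, 0, 0],
)

```text
clock: 9.12
eef_pos: [587.9, -204.5, 138.1]
tcp_rot: [3.141, -0.002, 0.099]
contact_force: [-1.1, 0.3, -3.0]
opening: 0.269
```

Call:
servo_tool(
  series=[-0.0035, 0.0357, 0, 0, -0.0035, 0.0357, 0, 0, -0.0035, 0.0357, 0, 0, -0.0035, 0.0357, 0, 0, -0.0035, 0.0357, 0, 0, -0.0035, 0.0357, 0, 0, -0.0035, 0.0357, 0, 0, -0.0035, 0.0357, 0, 0],
)

```text
clock: 9.78
eef_pos: [557.3, 82.9, 135.1]
tcp_rot: [3.141, 0.004, 0.1]
contact_force: [0.9, 0.7, -1.7]
opening: 0.266
```

Call:
servo_tool(
  series=[-0.0035, 0.0357, 0, 0, -0.0035, 0.0357, 0, 0, 0, 0, -0.035, 0, 0, 0, -0.04, 0, 0, 0, 0, 0, 0, 0, 0, 0, 0, 0, 0, 0],
)

```text
clock: 10.37
eef_pos: [552.2, 152.3, 62.4]
tcp_rot: [3.141, 0.001, 0.099]
contact_force: [-0.2, -0.0, -0.9]
opening: 0.265
```

Call:
servo_tool(
  series=[0.0012, -0.012, 0, 0, 0.0012, -0.012, 0, 0, 0, 0, -0.0035, 0, 0, 0, 0, 0, 0, 0, 0, 0, 0, 0, 0, 0],
)

```text
clock: 10.87
eef_pos: [555.0, 128.4, 59.1]
tcp_rot: [-3.141, -0.001, 0.099]
contact_force: [-0.2, 0.2, -1.7]
opening: 0.268
```

Call:
servo_tool(
  series=[0, 0, -0.0007, 0, 0, 0, 0, 0, 0, 0, 0, 0],
)

```text
clock: 11.12
eef_pos: [554.7, 128.8, 57.9]
tcp_rot: [3.142, 0.0, 0.1]
contact_force: [-0.1, 0.6, -1.2]
opening: 0.267
```

Call:
servo_tool(
  series=[0, 0, -0.0007, 0, 0, 0, 0, 0, 0, 0, 0, 0],
)

```text
clock: 11.37
eef_pos: [554.9, 128.9, 57.5]
tcp_rot: [-3.141, -0.0, 0.099]
contact_force: [-2.5, 2.4, 4.7]
opening: 0.265
```

Call:
servo_tool(
  series=[0, 0, -0.0007, 0, 0, 0, 0, 0, 0, 0, 0, 0],
)

```text
clock: 11.62
eef_pos: [554.9, 129.0, 57.2]
tcp_rot: [-3.141, -0.0, 0.099]
contact_force: [-3.8, 3.4, 10.0]
opening: 0.267
```

Call:
servo_tool(
  series=[0, 0, 0.001, 0, 0.0008, -0.0085, 0, 0, 0.0008, -0.0085, 0, 0, 0, 0, 0, 0, 0, 0, 0, 0],
)

```text
clock: 12.03
eef_pos: [556.9, 110.3, 57.6]
tcp_rot: [3.141, -0.001, 0.099]
contact_force: [1.0, -2.6, 3.3]
opening: 0.268
```

Call:
servo_tool(
  series=[0.0002, -0.0015, 0, 0, 0, 0, 0, 0, 0, 0, 0, 0],
)

```text
clock: 12.28
eef_pos: [557.0, 110.0, 57.7]
tcp_rot: [3.142, -0.001, 0.099]
contact_force: [1.0, -0.8, 4.3]
opening: 0.269
```

Call:
servo_tool(
  series=[0.0002, -0.0015, 0, 0, 0, 0, 0, 0, 0, 0, 0, 0],
)

```text
clock: 12.53
eef_pos: [557.0, 108.9, 57.7]
tcp_rot: [-3.141, -0.001, 0.099]
contact_force: [0.6, 2.7, 4.8]
opening: 0.268
```

Call:
servo_tool(
  series=[0.0002, -0.0015, 0, 0, 0, 0, 0, 0, 0, 0, 0, 0],
)

```text
clock: 12.78
eef_pos: [557.2, 107.6, 57.7]
tcp_rot: [-3.141, -0.0, 0.099]
contact_force: [0.0, 4.2, 5.1]
opening: 0.265
```

Call:
servo_tool(
  series=[0.0002, -0.0015, 0, 0, 0, 0, 0, 0, 0, 0, 0, 0],
)

```text
clock: 13.03
eef_pos: [557.4, 106.5, 57.8]
tcp_rot: [-3.14, -0.001, 0.099]
contact_force: [0.3, 7.1, 6.0]
opening: 0.266
```

Call:
servo_tool(
  series=[0.0001, -0.0015, 0, 0, 0, 0, 0, 0, 0, 0, 0, 0],
)

```text
clock: 13.28
eef_pos: [557.5, 105.9, 57.9]
tcp_rot: [-3.139, -0.001, 0.099]
contact_force: [-0.7, 12.9, 5.9]
opening: 0.267
```

Call:
servo_tool(
  series=[0.0001, -0.0015, 0, 0, 0, 0, 0, 0, 0, 0, 0, 0],
)

```text
clock: 13.53
eef_pos: [557.7, 104.8, 57.9]
tcp_rot: [-3.139, -0.001, 0.098]
contact_force: [-2.3, 15.1, 5.7]
opening: 0.267
```

Call:
servo_tool(
  series=[0.0001, -0.0015, 0, 0, 0, 0, 0, 0, 0, 0, 0, 0],
)

```text
clock: 13.78
eef_pos: [557.8, 103.4, 57.9]
tcp_rot: [-3.139, -0.001, 0.098]
contact_force: [-0.9, 15.4, 5.6]
opening: 0.269
```

Call:
servo_tool(
  series=[0.0002, -0.0024, 0, 0, 0.0003, -0.0024, 0, 0, 0.0002, -0.0024, 0, 0, 0.0003, -0.0024, 0, 0, 0.0002, -0.0024, 0, 0, 0.0003, -0.0024, 0, 0, 0, 0, 0, 0, 0, 0, 0, 0],
)

```text
clock: 14.45
eef_pos: [559.2, 88.6, 57.9]
tcp_rot: [-3.139, -0.001, 0.099]
contact_force: [-1.4, 13.5, 6.3]
opening: 0.268
```

Call:
servo_tool(
  series=[0.0002, -0.0024, 0, 0, 0.0003, -0.0024, 0, 0, 0, 0, 0, 0, 0, 0, 0, 0],
)

```text
clock: 14.78
eef_pos: [559.6, 83.8, 57.9]
tcp_rot: [-3.139, -0.001, 0.099]
contact_force: [-1.6, 12.9, 7.0]
opening: 0.268
```

Call:
servo_tool(
  series=[-0.003, 0.03, 0, 0, -0.003, 0.03, 0, 0, -0.001, 0.01, 0.02, 0, 0, 0, 0.03, 0, 0, 0, 0.03, 0, 0, 0, 0, 0, 0, 0, 0, 0],
)

```text
clock: 15.37
eef_pos: [552.9, 152.1, 138.4]
tcp_rot: [-3.141, -0.002, 0.1]
contact_force: [-0.8, -0.6, -2.6]
opening: 0.269
```

Call:
servo_tool(
  series=[0.0035, -0.0357, 0, 0, 0.0035, -0.0357, 0, 0, 0.0035, -0.0357, 0, 0, 0.0035, -0.0357, 0, 0, 0.0035, -0.0357, 0, 0, 0.0035, -0.0357, 0, 0, 0.0035, -0.0357, 0, 0, 0.0035, -0.0357, 0, 0],
)

```text
clock: 16.03
eef_pos: [578.7, -135.4, 135.3]
tcp_rot: [-3.14, 0.004, 0.099]
contact_force: [-0.3, -0.7, -1.7]
opening: 0.27
```

Call:
servo_tool(
  series=[0.0035, -0.0357, 0, 0, 0.0035, -0.0357, 0, 0, 0, 0, -0.035, 0, 0, 0, -0.038, 0, 0, 0, 0, 0, 0, 0, 0, 0, 0, 0, 0, 0],
)

```text
clock: 16.62
eef_pos: [587.3, -204.9, 64.7]
tcp_rot: [-3.141, 0.001, 0.1]
contact_force: [-0.2, 0.4, -1.4]
opening: 0.263
```

Call:
servo_tool(
  series=[-0.0012, 0.012, -0.002, 0, -0.0012, 0.012, -0.002, 0, 0, 0, -0.0027, 0, 0, 0, 0, 0, 0, 0, 0, 0, 0, 0, 0, 0],
)

```text
clock: 17.12
eef_pos: [585.5, -181.0, 58.4]
tcp_rot: [3.141, -0.001, 0.1]
contact_force: [0.9, 0.6, -1.4]
opening: 0.267
```

Call:
servo_tool(
  series=[-0.001, 0.01, 0, 0, -0.001, 0.01, 0, 0, -0.0005, 0.006, 0, 0, 0, 0, 0, 0, 0, 0, 0, 0, 0, 0, 0, 0],
)

```text
clock: 17.62
eef_pos: [582.7, -155.1, 57.9]
tcp_rot: [3.141, -0.0, 0.1]
contact_force: [0.7, 0.6, -1.6]
opening: 0.267
```

Call:
servo_tool(
  series=[-0.0002, 0.002, 0, 0, -0.0002, 0.002, 0, 0, 0, 0, 0, 0, 0, 0, 0, 0],
)

```text
clock: 17.95
eef_pos: [582.2, -151.1, 57.8]
tcp_rot: [-3.142, -0.0, 0.099]
contact_force: [-0.1, -0.5, -1.8]
opening: 0.264
```

Call:
servo_tool(
  series=[-0.0002, 0.002, 0, 0, -0.0002, 0.002, 0, 0, 0, 0, 0, 0, 0, 0, 0, 0],
)

```text
clock: 18.28
eef_pos: [581.9, -147.3, 57.9]
tcp_rot: [3.141, -0.0, 0.1]
contact_force: [0.2, -1.8, -3.1]
opening: 0.268
```

Call:
servo_tool(
  series=[-0.0002, 0.0024, 0, 0, -0.0003, 0.0024, 0, 0, -0.0002, 0.0024, 0, 0, -0.0003, 0.0024, 0, 0, -0.0002, 0.0024, 0, 0, 0, 0, 0, 0, 0, 0, 0, 0],
)

```text
clock: 18.87
eef_pos: [581.2, -136.1, 58.0]
tcp_rot: [3.14, -0.001, 0.1]
contact_force: [1.3, -7.2, -3.6]
opening: 0.266
```

Call:
servo_tool(
  series=[-0.0002, 0.0024, 0, 0, -0.0001, 0.0015, 0, 0, 0, 0, 0, 0, 0, 0, 0, 0],
)

```text
clock: 19.2
eef_pos: [580.9, -132.3, 58.0]
tcp_rot: [3.14, -0.001, 0.1]
contact_force: [1.3, -7.8, -4.5]
opening: 0.266
```

Call:
servo_tool(
  series=[-0.0001, 0.0015, 0, 0, 0, 0, 0, 0, 0, 0, 0, 0],
)

```text
clock: 19.45
eef_pos: [580.7, -131.0, 58.0]
tcp_rot: [3.14, -0.001, 0.1]
contact_force: [1.5, -8.5, -3.6]
opening: 0.266
```

Call:
servo_tool(
  series=[0.003, -0.03, 0, 0, 0.003, -0.03, 0, 0, 0.0012, -0.012, 0.02, 0, 0, 0, 0.03, 0, 0, 0, 0.03, 0, 0, 0, 0, 0, 0, 0, 0, 0],
)

```text
clock: 20.03
eef_pos: [588.5, -202.0, 139.5]
tcp_rot: [3.141, -0.003, 0.099]
contact_force: [0.3, 0.8, -2.8]
opening: 0.265
```

Call:
servo_tool(
  series=[-0.0035, 0.0357, 0, 0, -0.0035, 0.0357, 0, 0, -0.0035, 0.0357, 0, 0, -0.0035, 0.0357, 0, 0, -0.0035, 0.0357, 0, 0, -0.0035, 0.0357, 0, 0, -0.0035, 0.0357, 0, 0, -0.0035, 0.0357, 0, 0],
)

```text
clock: 20.7
eef_pos: [557.6, 85.7, 136.2]
tcp_rot: [-3.141, 0.003, 0.1]
contact_force: [0.5, -1.5, -1.8]
opening: 0.267
```

Call:
servo_tool(
  series=[-0.0035, 0.0357, 0, 0, -0.0035, 0.0357, 0, 0, 0, 0, -0.035, 0, 0, 0, -0.038, 0, 0, 0, 0, 0, 0, 0, 0, 0, 0, 0, 0, 0],
)

```text
clock: 21.28
eef_pos: [552.4, 155.1, 65.3]
tcp_rot: [3.142, 0.001, 0.099]
contact_force: [-0.2, -0.4, -1.3]
opening: 0.268
```

```bash
python3 - <<'E'
from h import *
crop(grab_frame("scene"),"s5",210,310,180,255,8);print(sense()['eef_pos'])
E
```

```text
[553.27545496 155.1936101   66.17038759]
```

View pics/s5.png

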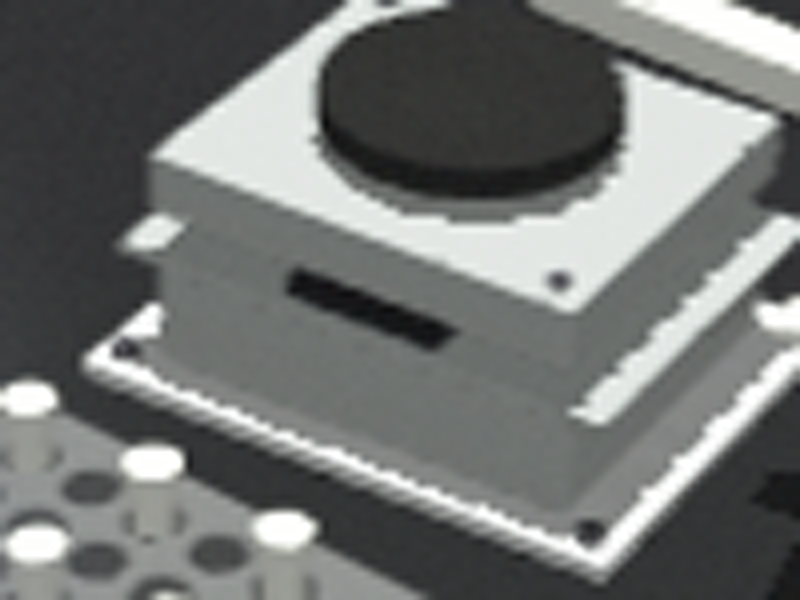

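Call:
servo_tool(
  series=[0.0012, -0.012, -0.003, 0, 0.0012, -0.012, -0.003, 0, 0, 0, -0.0015, 0, 0, 0, 0, 0, 0, 0, 0, 0, 0, 0, 0, 0],
)

```text
clock: 21.83
eef_pos: [555.1, 131.0, 57.8]
tcp_rot: [-3.142, -0.001, 0.099]
contact_force: [-0.7, -1.0, -0.1]
opening: 0.268
```

Call:
servo_tool(
  series=[0.001, -0.01, 0, 0, 0.001, -0.01, 0, 0, 0.001, -0.01, 0, 0, 0.001, -0.01, 0, 0, 0.0004, -0.004, 0, 0, 0, 0, 0, 0, 0, 0, 0, 0],
)

```text
clock: 22.42
eef_pos: [559.8, 85.7, 57.7]
tcp_rot: [3.14, -0.001, 0.099]
contact_force: [1.5, -4.7, 5.6]
opening: 0.269
```

Call:
servo_tool(
  series=[0.0002, -0.002, 0, 0, 0.0002, -0.002, 0, 0, 0.0001, -0.0015, 0, 0, 0, 0, 0, 0, 0, 0, 0, 0],
)

```text
clock: 22.83
eef_pos: [560.1, 83.3, 57.8]
tcp_rot: [-3.139, -0.001, 0.098]
contact_force: [-1.8, 12.1, 7.0]
opening: 0.27
```

Call:
servo_tool(
  series=[0.0002, -0.0018, 0, 0, 0, 0, 0, 0, 0, 0, 0, 0],
)

```text
clock: 23.08
eef_pos: [560.3, 81.8, 57.9]
tcp_rot: [-3.139, -0.001, 0.098]
contact_force: [-1.1, 13.9, 7.0]
opening: 0.267
```

Call:
servo_tool(
  series=[-0.003, 0.03, 0, 0, -0.003, 0.03, 0, 0, -0.001, 0.01, 0.02, 0, 0, 0, 0.03, 0, 0, 0, 0.03, 0, 0, 0, 0, 0, 0, 0, 0, 0],
)

```text
clock: 23.67
eef_pos: [553.5, 150.0, 138.4]
tcp_rot: [-3.141, -0.002, 0.1]
contact_force: [-0.8, -0.3, -2.5]
opening: 0.268
```

Call:
servo_tool(
  series=[-0.0145, 0.0289, 0, 0.43, -0.0145, 0.0289, 0, 0.43, -0.0145, 0.0289, 0, 0.43, -0.0145, 0.0289, 0, 0.43, -0.0145, 0.0289, 0, 0.43, -0.0145, 0.0289, 0, 0.43, 0, 0, -0.03, 0, 0, 0, -0.03, 0],
)

```text
clock: 24.33
eef_pos: [465.3, 324.9, 76.4]
tcp_rot: [-3.141, -0.001, 0.147]
contact_force: [-0.4, -0.3, -2.2]
opening: 0.267
```

Call:
servo_tool(
  series=[0, 0, -0.03, 0, 0, 0, -0.02, 0, 0, 0, 0, 0, 0, 0, 0, 0, 0, 0, 0, 0],
)

```text
clock: 24.75
eef_pos: [466.0, 323.1, 27.5]
tcp_rot: [3.141, 0.0, 0.144]
contact_force: [0.7, 0.1, -0.7]
opening: 0.266
```

```bash
python3 - <<'E'
from h import *
a=grab_frame("scene");crop(a,"s6",350,480,190,290,6);print(sense()['eef_pos'])
E
```

```text
[466.55700127 323.53950173  28.18619729]
```

View pics/s6.png

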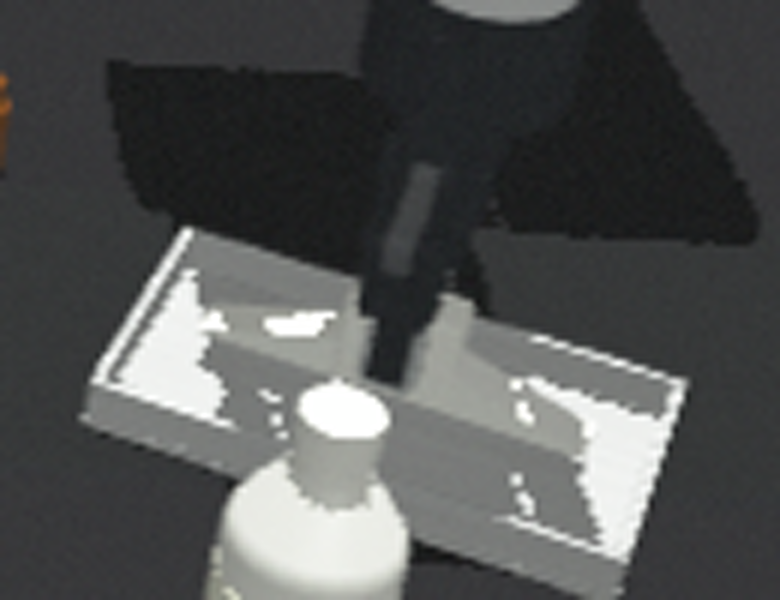

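Call:
servo_tool(
  series=[0, 0, -0.008, 0, 0, 0, -0.006, 0, 0, 0, -0.001, 0, 0, 0, 0, 0, 0, 0, 0, 0],
)

```text
clock: 25.22
eef_pos: [465.9, 323.4, 12.4]
tcp_rot: [3.142, 0.0, 0.144]
contact_force: [-0.3, -0.1, -1.4]
opening: 0.266
```

Call:
servo_tool(
  series=[0, 0, -0.0008, 0, 0, 0, 0, 0, 0, 0, 0, 0],
)

```text
clock: 25.47
eef_pos: [466.1, 323.5, 11.9]
tcp_rot: [-3.141, -0.0, 0.144]
contact_force: [0.5, -0.2, 2.0]
opening: 0.264
```

Touching the floor; release and retreat up and back toward the base.

Call:
servo_tool(
  series=[0, 0, 0, 0, 0, 0, 0, 0, 0, 0, 0, 0, 0, 0, 0, 0, 0, 0, 0, 0, 0, 0, 0, 0],
  gripper=0.05,
)

```text
clock: 25.97
eef_pos: [465.9, 323.4, 11.5]
tcp_rot: [-3.142, 0.0, 0.144]
contact_force: [-0.3, 0.2, 0.6]
opening: 0.584
```

Call:
servo_tool(
  series=[0, 0, 0.02, 0, 0, 0, 0.03, 0, 0, 0, 0.04, 0, 0, 0, 0.04, 0, 0, 0, 0.04, 0, 0, 0, 0.02, 0, -0.025, 0.025, 0, 0, -0.025, 0.025, 0, 0],
)

```text
clock: 26.63
eef_pos: [417.1, 373.8, 203.8]
tcp_rot: [-3.139, -0.004, 0.141]
contact_force: [-1.3, -0.2, -0.7]
opening: 0.583
```

Call:
servo_tool(
  series=[-0.025, 0.025, 0, 0, -0.025, 0.025, 0, 0, -0.025, 0.025, 0, 0, -0.025, 0.025, 0, 0, 0, 0, 0, 0, 0, 0, 0, 0, 0, 0, 0, 0, 0, 0, 0, 0],
)

```text
clock: 27.3
eef_pos: [316.5, 472.7, 201.4]
tcp_rot: [3.141, 0.0, 0.144]
contact_force: [-0.1, 0.0, 0.1]
opening: 0.587
```

```bash
python3 - <<'E'
from h import *
a=grab_frame("scene");print(sense()['eef_pos'],sense()['contact_force'],sense()['clock'])
cv2.imwrite("pics/s7.png",cv2.resize(a[150:330,150:490],None,fx=2.35,fy=2.35,interpolation=cv2.INTER_CUBIC))
b=grab_frame("top")
hsv=cv2.cvtColor(b,cv2.COLOR_BGR2HSV);K,R,t=cam("top")
# upper-half lean/height check: core black strip in scene (ends at mixer x=+65, y=+-27)
y=np.radians(5.7);C=np.array([570.5,-26])
ex,ey=np.array([np.cos(y),np.sin(y)]),np.array([-np.sin(y),np.cos(y)])
p=lambda x,yy,z:np.r_[C+x*ex+yy*ey,z]
for yy in(-20,-10,0,10,20):
    u,v=proj("scene",p(27 if 0 else 65,yy,57))[0]
    col=a.max(2)[int(v)-12:int(v)+12,int(round(u))].astype(float)
    base=np.median(col); w=np.clip((base-col)/(base-45),0,1)
    v1=proj("scene",p(65,yy,50))[0,1]-proj("scene",p(65,yy,60))[0,1]
    print(yy,round(w.sum()/v1*10,1),col.astype(int).tolist())
E
```

```text
[316.64762492 472.57391349 201.47416247] [0.04151493 0.18313808 0.5684361 ] 27.35
-20 12.5 [235, 235, 233, 159, 118, 120, 119, 118, 119, 115, 74, 28, 28, 33, 81, 116, 116, 115, 119, 119, 120, 119, 117, 118]
-10 13.3 [235, 235, 236, 217, 120, 119, 121, 120, 118, 118, 104, 33, 25, 22, 35, 106, 122, 120, 121, 120, 120, 118, 120, 117]
0 13.4 [235, 235, 222, 126, 121, 118, 119, 118, 119, 118, 34, 29, 30, 34, 86, 120, 119, 112, 119, 119, 120, 118, 118, 116]
10 13.9 [235, 235, 234, 176, 121, 118, 120, 118, 117, 116, 68, 30, 24, 28, 50, 115, 119, 120, 120, 118, 119, 119, 119, 119]
20 12.7 [235, 235, 234, 185, 120, 118, 118, 118, 118, 119, 100, 25, 25, 26, 50, 108, 123, 120, 118, 117, 120, 119, 120, 121]
```

View pics/s7.png

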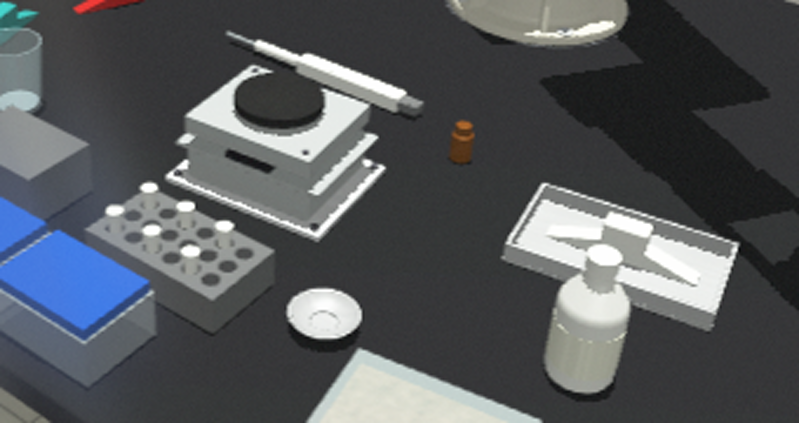

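```bash
python3 - <<'E'
from h import *
y=np.radians(5.7);C=np.array([570.5,-26])
ex,ey=np.array([np.cos(y),np.sin(y)]),np.array([-np.sin(y),np.cos(y)])
p=lambda x,yy,z:np.r_[C+x*ex+yy*ey,z]
def est(a,x0,y0,s):
    a=cv2.GaussianBlur(a.max(2),(0,0),1).astype(float) if 0 else a.max(2).astype(float);r=[]
    for yy in np.linspace(-18,18,25):
        u,v=proj("scene",p(65,yy,56))[0];u=(u-x0+.5)*s-.5;v=(v-y0+.5)*s-.5
        k=np.arange(-8*s,8*s);col=a[np.clip(np.round(v+k).astype(int),0,a.shape[0]-1),int(round(u))]
        base=118;w=np.clip((base-col)/(base-27),0,1)/s
        px=proj("scene",p(65,yy,50))[0,1]-proj("scene",p(65,yy,60))[0,1]
        r.append(w.sum()/px*10)
    return np.round([np.mean(r[:12]),np.mean(r[12:]),np.mean(r)],2)
print("s1",est(cv2.imread("pics/s1.png"),180,145,5))
print("s4",est(cv2.imread("pics/s4.png"),210,180,8));print("s5",est(cv2.imread("pics/s5.png"),210,180,8))
crop(grab_frame("scene"),"s8",210,310,180,255,8);print("now",est(cv2.imread("pics/s8.png"),210,180,8))
E
```

```text
s1 [5.55 5.61 5.58]
s4 [6.27 5.98 6.12]
s5 [13.15 12.94 13.04]
now [12.24 12.14 12.19]
```

```bash
python3 - <<'E'
from h import *
y=np.radians(5.7);C=np.array([570.5,-26])
ex,ey=np.array([np.cos(y),np.sin(y)]),np.array([-np.sin(y),np.cos(y)])
p=lambda x,yy,z:np.r_[C+x*ex+yy*ey,z]
def est(a,x0,y0,s):
    a=a.max(2).astype(float);r=[];Y=np.linspace(-66,66,45)
    for yy in Y:
        u,v=proj("scene",p(65,yy,80))[0];v+=0;px=(proj("scene",p(65,yy,50))[0,1]-proj("scene",p(65,yy,100))[0,1])/50
        U=int(round((u-x0+.5)*s-.5));v0=(v-y0+.5)*s-.5
        col=a[:,U];k=np.arange(int(v0-2*s),int(v0+6*s))
        k=k[(k>=0)&(k<len(col)-1)];i=[j for j in k if col[j]>177>=col[j+1]]
        r.append(np.nan if not i else 80-((i[-1]-v0)/s)/px)
    r=np.array(r);g=np.isfinite(r);c=np.polyfit(Y[g],r[g],1);c=np.polyfit(Y[g][abs(r[g]-np.polyval(c,Y[g]))<2],r[g][abs(r[g]-np.polyval(c,Y[g]))<2],1)
    return g.sum(),np.round([np.polyval(c,-75),np.polyval(c,75)],2)
for n,x,yy,s in(("s1",180,145,5),("s5",210,180,8),("s8",210,180,8)): print(n,est(cv2.imread(f"pics/{n}.png"),x,yy,s))
E
```

```text
s1 (np.int64(45), array([77.53, 77.19]))
s5 (np.int64(45), array([85.  , 84.14]))
s8 (np.int64(45), array([84.87, 84.46]))
```

```bash
python3 -c "
from rig import *
print(sign_off())"
```

```text
the job is handed in; nothing more can be done
None
```

I pried the upper half of the mixer housing up on both sides with the white wedge and left it raised. I then laid the wedge in the tray and handed the job in at about 27 s of the 72 s. The hand-in gave no verdict.

- **Prying order:** I went right to about 9.6 mm, left to about 13.5 mm, right to about 14.4 mm, then left to about 14.1 mm. These gaps come from how far the blade went in past first contact. By that estimate, one side was never more than about 4 mm ahead of the other.
- **Gap check from the picture:** The top edge of the upper half rose 7.3 mm on both sides between the first and last pictures. With starting gaps of 6 to 7.2 mm, that puts both gaps between 13.3 and 14.5 mm.
- **A check that disagreed:** Measuring the height of the dark core strip gave only about 12.2 mm. I did not trust it: it also read 5.6 mm at the start, where the gap was at least 6 mm. It also dropped by 0.9 mm over the last left pass, when it should have stayed level or risen.
- **Wedge and bystanders:** The last picture shows the wedge flat and roughly central in the tray, with the gripper clear. The bystanders looked to be where they started, judged by eye only.

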